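# Tension the film reader and feel the round pressure pad

## Task

Push the film tension lever on the opened-up reader fully over to its far side, away from the robot. Then lightly press the round pressure pad with the fingertips so that it dips part of the way, not down to its stop, let it spring back, and withdraw. Do not touch the roller arm, the fork arm, the small spool or the parts on the magnetic strip.

Things in the scene. Friction and masses are not known exactly. Their poses are not given: they have to be found in the camera images.
- reader: the beige reader, fixed: a deck 270 (x) by 420 (y) by 50 mm tall standing on a 3 mm mat, so the deck top is at height 53 mm; origin at the deck's underside centre, front faces -x. Behind the deck, from x = +135 to +215 mm, a housing 90 mm tall. On the deck, in a row along the reader's y at x = 0, 95 mm apart in any order, stand the lever and three steel spring arms (round pad, roller, fork)
- lever (a joint): film tension lever, rad: 0 = leaning 0.5 rad from upright towards the reader's front (the robot), 0.5 = upright, 1.0 = fully over to the far side, at its stop. It stays where it is left; about 2 N at the tip moves it
- lever_tip (a point): centre of the crosswise round bar (16 mm diameter, 24 mm long) at the lever's upper end. The lever is a flat steel bar 14 mm wide and 6 mm thick; this point is 70 mm from its pivot, which is 83 mm above the desk and runs along the reader's y. y axis = pivot direction (reader's left); at joint 0.0 the point's axes equal the reader's and it turns with the lever
- pad (a joint): dip of the round pad's arm, rad: 0 = at rest, 0.24 = on its stop (18 mm down at the pad). A light spring: about 0.8 N to start, 3 N at 0.1 rad (7.5 mm), 6 N at the stop
- pad_top (a point): THE ROUND PRESSURE PAD: flat disc of 40 mm diameter on a steel spring arm 75 mm long, hinged at its far end. This point is at the centre of the top of its near end, 108 mm above the desk; axes at rest as the reader (x away from the robot side, y left, z up). 
- bar (a joint): dip of the roller arm, rad, 0 = at rest; leave alone
- bar_top (a point): THE ROLLER ARM, to be left alone: a crosswise roller 60 mm long and 16 mm in diameter on a steel spring arm 75 mm long, hinged at its far end. This point is at the centre of the top of its near end, 108 mm above the desk; axes at rest as the reader (x away from the robot side, y left, z up). 
- fork (a joint): dip of the fork arm, rad, 0 = at rest; leave alone
- fork_top (a point): THE FORK ARM, to be left alone: a two-pronged fork 44 mm wide with prongs pointing to the front, on a steel spring arm 75 mm long, hinged at its far end. This point is at the centre of the top of its near end, 108 mm above the desk; axes at rest as the reader (x away from the robot side, y left, z up). 
- spool: small loose black spool, 36 mm diameter, 18 mm tall, lying on the front of the deck; origin at its underside centre; leave alone
- spanner: loose double-ended steel spanner, 138 mm long, lying across a dark magnetic strip (280 mm long, 36 mm wide, 12 mm tall, lying on the mat right of the reader); origin at its underside centre; leave alone
- spare_roller: loose spare chrome roller, 28 mm diameter, 50 mm tall, standing on the strip; origin at its underside centre; leave alone
- lens_hood: loose black lens hood, a ring of 62 mm diameter and 34 mm tall, on the strip; origin at its underside centre; leave alone

How it is judged:
By the outcome, as a careful person would: the job done as asked, in the order asked, and still so for the second after the job is handed in, with the robot touching nothing.
It also fails if it takes over 48 s, if anything falls off the work surface, if the arm or the gripper's body presses on something with over 40 N, if the wrist force passes 120 N, or if a joint passes its speed limit or range.

## Robot

A 7-joint arm with a two-finger parallel gripper is mounted at the origin on the work surface. World frame = base frame: x ahead of the robot, y to its left, z up, the work surface at z = 0. Lengths are in m, angles in rad, forces in N, time in s.
With the tool pointing down it reaches from about 0.375 to 0.925 m from the base axis. Payload 3.1 kg.
Tool frame: the origin (TCP) lies midway between the tips of the shut fingers; the grasp point (between the pads) lies 19 mm behind it; z points along the fingers, y is the line along which they close (so a half turn about z gives the same grasp; the last joint's range is limited). The gripper opens to 85 mm and grips with 20 to 120 N. Pads are 22 mm wide; open, the fingers measure 114 mm over their backs; the gripper's body (76 mm by 85 mm) begins 54 mm behind the grasp point. The pads swing forward as they close: fully open they stand 13 mm farther back than shut.
Start: joints at [1.103, 0.383, 0.044, 1.598, -0.018, 1.161, -0.05], TCP at [0.235, -0.606, 0.231] pointing down, gripper open.
Joint ranges: [-2.61, 2.61], [-0.41, 2.15], [-1.48, 1.57], [0, 2.5], [-1.57, 4.71], [0.05, 1.97], [-2.85, 2.85]. Speed limits (rad/s): [2.79, 2.79, 3.14, 3.14, 3.14, 3.14, 3.14].

## Interface

Orientations are given as a unit quaternion [x, y, z, w].
In Python, from station import bot gives the robot as it stands. Calls block until the motion is done:
- bot.goto(position, orientation): joint-space move of the TCP to a pose.
- bot.move_straight(position, v=0.15, ori=None, stop_force=None): straight line of the TCP; ori=None keeps the orientation; v is the mean speed in m/s. With stop_force (N) it stops when the force on the tool has changed by that much, and returns True; else False.
- bot.goto_joints(angles): joint-space move.
- bot.move_gripper(opening, grasp_force=None): finger opening in m; grasp_force is the grip in N (None keeps the last); returns when the fingers have stopped.
- bot.wait(seconds).
- bot.solve_ik(position, orientation): joint angles nearest the present ones, or None.
- bot.observe(): the state.
- bot.grab_frame(name): name is "scene" or "side" or "wrist"; returns (picture, depth): 400x640x3 uint8, blue, green, red; 400x640 float32, m along the optical axis (not along the pixel's ray), 0 where there is no reading.
- bot.camera_model(name): a dict with "intrinsics" (3x3 intrinsics, pixels), "rvec" (rotation vector, rad) and "tvec" (3), from world to camera coordinates, as OpenCV has them; the wrist camera has in their place "mount" (4x4, takes a point from camera to tool coordinates, whose origin is the TCP and whose axes are the flange's). Camera axes: x right, y down, z forward; pixel columns grow to the right and rows downward; lengths in m; the calibration is good to about 2 mm. A picture is of the moment at which its call begins: read the wrist's pose just before it. camera_model takes no time and is no camera call.
A pose or a line that the arm cannot do raises bot.Unreachable and nothing moves.
- bot.close_job(): hands the job in; it is judged then, once.
Trained networks look in the newest picture that a camera, given by its name, has taken for a name from the list of things; names that differ only in an ending like _2 or _b are one class to them, and where a whole thing is asked for, a point or a joint stands for the part that bears it (a point fixed in the world has none). Each returns a list of dicts, best first, with "conf" (0 to 1); they miss things now and then, are a little off and sometimes report something else, mostly with a low value. They report only what shows in the picture. A call takes as long as a camera call.
- bot.spot_in(camera, label): "uv" ([column, row] in pixels, amid what is visible of it).
The state is a dict: "time": time; "joints": joint angles; "dq": joint speeds; "joint_efforts": joint torques, N m; "position": TCP position; "ee_rot": TCP orientation; "ft_force": force on the tool from outside, world axes, zero at the start; "wrist_torque": the same for the moment, N m; "finger_gap": finger opening in m; "grasp_force": force on a finger pad.
Only numpy, scipy, OpenCV 4.12 (cv2) and the standard library are available. Lean on these libraries where they do the work, as an engineer would, in place of code of your own. Each camera call takes 0.05 s, during which the arm holds its last target. There are 200 camera calls.

## Working session

There is one attempt and no reset: what is moved stays moved. The work goes in short steps, each a Python script; the robot and the scene stay as the last script left them, time stands still between calls to the robot, and variables do not carry over. Pictures are saved under pics/ and viewed, at most 10 in all, crops included, and the job is handed in when it is done.

```bash
mkdir -p pics
cat > h.py <<'E'
import numpy as np, cv2
from station import bot
from scipy.spatial.transform import Rotation as R
def cam(n):
    m=bot.camera_model(n);K=np.array(m["intrinsics"]);
    if n=="wrist":
        s=bot.observe();T=np.eye(4);T[:3,:3]=R.from_quat(s["ee_rot"]).as_matrix();T[:3,3]=s["position"];return K,T@np.array(m["mount"])
    r=cv2.Rodrigues(np.array(m["rvec"],float))[0];T=np.eye(4);T[:3,:3]=r.T;T[:3,3]=-r.T@np.array(m["tvec"]).ravel();return K,T
def pts(d,K,T):
    v,u=np.mgrid[:d.shape[0],:d.shape[1]]
    p=np.stack([(u-K[0,2])/K[0,0]*d,(v-K[1,2])/K[1,1]*d,d],-1)
    return p@T[:3,:3].T+T[:3,3]
E
python3 - <<'E'
from h import *
for n in ["scene","side"]:
    K,T=cam(n);im,d=bot.grab_frame(n);cv2.imwrite(f"pics/{n}0.png",im);np.savez(n+"0.npz",im=im,d=d,K=K,T=T)
    P=pts(d,K,T);print(n,T[:3,3])
    for l in ["reader","lever","lever_tip","pad","pad_top","bar_top","fork_top","spool","spanner"]:
        for r in bot.spot_in(n,l)[:2]:
            u,v=map(int,np.round(r["uv"]));print(l,r["conf"],u,v,P[v,u].round(3),d[v,u]>0)
print(bot.observe())
E
```

```text
scene [0.8953842  0.49124599 0.78414809]
reader 0.83 333 282 [0.656 0.096 0.054] True
lever 0.8 393 284 [0.588 0.188 0.124] True
lever_tip 0.79 396 283 [0.586 0.193 0.133] True
lever_tip 0.66 354 218 [0.559 0.009 0.103] True
pad 0.83 340 182 [ 0.532 -0.094  0.106] True
pad 0.25 375 251 [0.568 0.102 0.106] True
pad_top 0.57 344 185 [ 0.53  -0.08   0.108] True
pad_top 0.46 356 214 [0.55  0.003 0.106] True
bar_top 0.74 375 253 [0.567 0.102 0.1  ] True
fork_top 0.68 353 219 [ 0.537 -0.026  0.052] True
spool 0.65 423 275 [0.491 0.167 0.053] True
spanner 0.74 424 277 [0.497 0.175 0.062] True
spanner 0.49 278 143 [ 0.559 -0.384  0.018] True
side [0.30736935 0.55889924 0.75325299]
reader 0.87 286 263 [0.604 0.091 0.053] True
lever 0.55 266 279 [0.575 0.2   0.156] True
pad 0.81 361 193 [ 0.524 -0.092  0.107] True
pad_top 0.78 358 195 [ 0.528 -0.084  0.108] True
pad_top 0.34 330 220 [0.553 0.    0.105] True
bar_top 0.79 300 255 [0.569 0.097 0.102] True
fork_top 0.57 331 220 [0.55  0.002 0.108] True
spool 0.57 326 317 [0.488 0.167 0.054] True
spanner 0.75 390 144 [ 0.551 -0.386  0.017] True
{'time': 1.0, 'joints': array([ 1.10316962,  0.38287071,  0.04392406,  1.59788883, -0.01789388,
        1.16123459, -0.04990467]), 'dq': array([ 4.75423313e-04, -8.50489336e-05, -1.84621023e-04,  3.73979977e-04,
       -2.12403441e-04, -3.57147715e-04,  2.13147605e-03]), 'joint_efforts': array([-2.56913449e-05, -4.33444548e+01,  1.02324340e+00, -2.49924767e+01,
        1.04627281e-02,  1.79555034e-03,  6.87556209e-06]), 'position': array([ 0.2349498 , -0.60605119,  0.2312937 ]), 'ee_rot': array([ 9.82950197e-01,  1.83871996e-01,  3.33002132e-06, -5.30845485e-06]), 'ft_force': array([-0.05035452,  0.29770259,  0.68312862]), 'wrist_torque': array([ 0.07794885,  0.00846056, -0.02056586]), 'grasp_force': 0.0, 'finger_gap': 0.08555383674792787}
```

Run:
```python
from h import *
tops=[]
Q={}
for n in ["scene","side"]:
    z=np.load(n+"0.npz");P=pts(z["d"],z["K"],z["T"]);P=P[z["d"]>0]
    Q[n]=P
A=np.vstack(list(Q.values()))
deck=A[(abs(A[:,2]-.053)<.004)&(A[:,0]>.3)&(A[:,0]<.9)&(abs(A[:,1]-.06)<.35)]
# top-down occupancy of deck+housing
hs=A[(abs(A[:,2]-.093)<.004)&(A[:,0]>.6)&(A[:,0]<1.)&(abs(A[:,1]-.06)<.35)]
for nm,p in [("deck",deck),("housing",hs)]:
    g=np.zeros((800,800),np.uint8);ij=((p[:,:2]-[.3,-.4])/.001).astype(int);ok=((ij>=0)&(ij<800)).all(1);g[ij[ok,0],ij[ok,1]]=255
    g=cv2.morphologyEx(g,cv2.MORPH_CLOSE,np.ones((9,9)));g=cv2.morphologyEx(g,cv2.MORPH_OPEN,np.ones((9,9)))
    c=max(cv2.findContours(g,0,2)[0],key=cv2.contourArea);r=cv2.minAreaRect(c)
    print(nm,"xy",r[0][1]*.001+.3,r[0][0]*.001-.4,r[1],r[2])
R0=A[(A[:,2]>.097)&(A[:,2]<.2)&(A[:,0]>.45)&(A[:,0]<.68)&(A[:,1]>-.16)&(A[:,1]<.26)]
for lo,hi,l in [(-.14,-.05,"pad"),(-.04,.05,"fork"),(.06,.14,"bar"),(.15,.25,"lev")]:
    p=R0[(R0[:,1]>lo)&(R0[:,1]<hi)];print(l,len(p),p.min(0).round(3),p.max(0).round(3),p.mean(0).round(3))
p=R0[(R0[:,1]>.15)];
for a in np.arange(.1,.17,.01):
    q=p[(p[:,2]>=a)&(p[:,2]<a+.01)]
    if len(q):print(round(a,2),len(q),q.min(0).round(3),q.max(0).round(3))
a=cv2.imread("pics/scene0.png")[120:360,200:520];b=cv2.imread("pics/side0.png")[120:360,180:500]
cv2.imwrite("pics/c0.png",np.vstack([cv2.resize(a,(400,300)),cv2.resize(b,(400,300))]).reshape(600,400,3))
```

```text
deck xy 0.5736039428710937 0.04767071533203121 (419.7392272949219, 273.37078857421875) 10.784297943115234
housing xy 0.7434070129394531 0.014847595214843745 (418.6697998046875, 80.09789276123047) 10.84030532836914
pad 874 [ 0.497 -0.118  0.097] [ 0.602 -0.065  0.11 ] [ 0.543 -0.09   0.105]
fork 979 [ 0.509 -0.023  0.097] [0.619 0.034 0.11 ] [0.562 0.003 0.105]
bar 1152 [0.539 0.07  0.097] [0.638 0.132 0.11 ] [0.581 0.096 0.104]
lev 518 [0.567 0.179 0.097] [0.599 0.206 0.159] [0.582 0.193 0.139]
0.1 47 [0.588 0.182 0.1  ] [0.597 0.197 0.11 ]
0.11 53 [0.583 0.182 0.11 ] [0.595 0.197 0.12 ]
0.12 53 [0.583 0.183 0.12 ] [0.592 0.199 0.13 ]
0.13 35 [0.581 0.182 0.13 ] [0.587 0.198 0.139]
0.14 71 [0.567 0.181 0.14 ] [0.586 0.206 0.15 ]
0.15 244 [0.568 0.179 0.15 ] [0.587 0.205 0.159]
```

View pics/scene0.png

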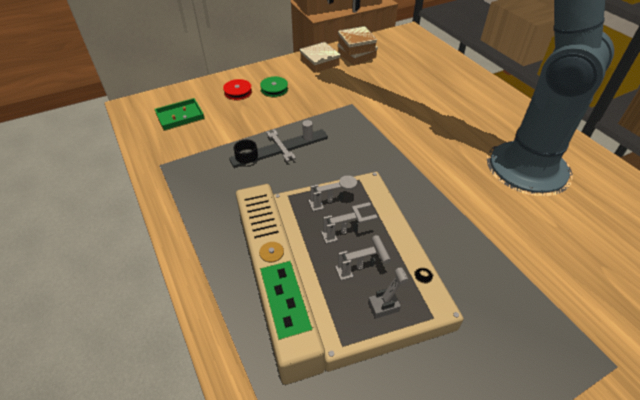

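View pics/side0.png

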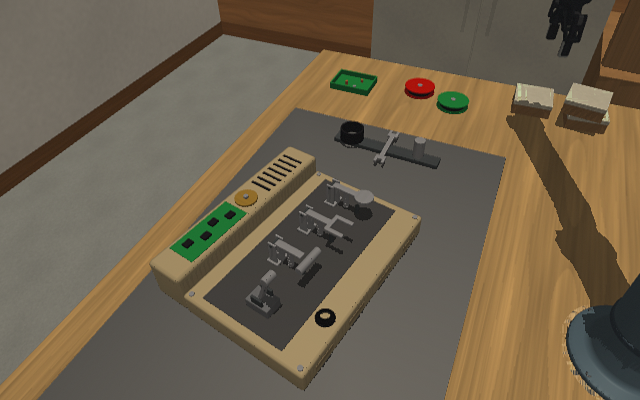

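The scene picture shows, from right to left as the robot sees it, the pad (345,183), fork (362,215), roller (380,250) and lever tip (402,275). The spool is at (424,275). Reader yaw is about −10.8° and its origin is about (0.572, 0.048). The measured heights and sizes agree with the ones given. The lever starts at roughly 0.2 rad.

```bash
cat >> h.py <<'E'
YAW=np.radians(-10.8);X=np.array([np.cos(YAW),np.sin(YAW),0]);Y=np.array([-np.sin(YAW),np.cos(YAW),0]);O=np.array([.572,.048,0])
DOWN=np.array([np.cos(YAW/2),np.sin(YAW/2),0,0])
def W(x,y,z): return O+x*X+y*Y+[0,0,z]
E
python3 - <<'E'
from h import *
for n in ["scene","side"]:
    z=np.load(n+"0.npz");P=pts(z["d"],z["K"],z["T"])[z["d"]>0]
    L=np.c_[(P-O)@X,(P-O)@Y,P[:,2]]
    s=L[(L[:,2]>.1045)&(L[:,2]<.112)&(abs(L[:,0])<.08)]
    for c in [-.1425,-.0475,.0475]:
        q=s[abs(s[:,1]-c)<.04];print(n,c,len(q),q.min(0).round(3),q.max(0).round(3))
    q=s[(abs(s[:,1]+.1425)<.04)]
    w=q[abs(q[:,1]-np.median(q[:,1]))>.012];print(" wide",w.min(0).round(3),w.max(0).round(3),w.mean(0).round(3))
    t=L[(L[:,2]>.14)&(L[:,2]<.17)&(abs(L[:,0])<.08)&(abs(L[:,1]-.14)<.04)];print(" tip",t.min(0).round(3),t.max(0).round(3),t.mean(0).round(3))
for p in [W(-.075,.1425,.23),W(-.075,.1425,.135),W(.04,.1425,.135),W(-.04,-.1425,.2),W(-.04,-.1425,.095)]:
    print(p.round(3),np.round(bot.solve_ik(p,DOWN),2))
E
```

```text
scene -0.1425 276 [-0.048 -0.162  0.105] [ 0.055 -0.121  0.11 ]
scene -0.0475 293 [-0.051 -0.071  0.105] [ 0.055 -0.024  0.11 ]
scene 0.0475 293 [-0.035  0.017  0.105] [0.055 0.078 0.109]
 wide [-0.041 -0.162  0.105] [ 0.053 -0.121  0.11 ] [-0.019 -0.143  0.107]
 tip [-0.03  0.13  0.14] [-0.013  0.155  0.159] [-0.02   0.145  0.153]
side -0.1425 303 [-0.049 -0.163  0.105] [ 0.054 -0.121  0.11 ]
side -0.0475 321 [-0.052 -0.071  0.105] [ 0.054 -0.023  0.11 ]
side 0.0475 321 [-0.037  0.018  0.105] [0.054 0.079 0.11 ]
 wide [-0.044 -0.163  0.105] [ 0.052 -0.121  0.11 ] [-0.022 -0.142  0.107]
 tip [-0.031  0.13   0.141] [-0.015  0.155  0.158] [-0.025  0.145  0.153]
[0.525 0.202 0.23 ] [ 0.3   0.34 -0.88  1.78  0.29  1.15 -2.43]
[0.525 0.202 0.135] [ 0.18  0.43 -0.75  1.86  0.35  0.98 -2.48]
[0.638 0.18  0.135] [ 0.13  0.58 -0.63  1.62  0.38  1.07 -2.37]
[ 0.506 -0.084  0.2  ] [ 0.41  0.18 -0.36  1.94  0.07  1.03 -1.74]
[ 0.506 -0.084  0.095] [ 0.36  0.32 -0.31  2.02  0.13  0.82 -1.79]
```

```bash
sed -i 's/^DOWN=.*/DOWN=np.array([-np.sin(YAW\/2),np.cos(YAW\/2),0,0])/' h.py
python3 - <<'E'
from h import *
for p in [W(-.075,.1425,.23),W(.04,.1425,.135),W(-.028,-.1425,.095)]:
    q=bot.solve_ik(p,DOWN);print(np.round(q,2))
bot.move_gripper(0.0)
bot.goto(W(-.08,.1425,.23),DOWN)
bot.move_straight(W(-.08,.1425,.137),v=.12)
s=bot.observe();print(s["time"],s["position"],s["ft_force"].round(2))
h=bot.move_straight(W(.06,.1425,.137),v=.05,stop_force=9)
s=bot.observe();p=s["position"]-O;print(h,s["time"],p@X,p@Y,p[2],s["ft_force"].round(2))
K,T=cam("scene");im,d=bot.grab_frame("scene");cv2.imwrite("pics/s1.png",cv2.resize(im[180:360,250:490],(800,600)))
L=pts(d,K,T)-O;L=np.c_[L@X,L@Y,L[...,2]] if 0 else np.stack([L@X,L@Y,L[...,2]],-1)[d>0]
for a in np.arange(.09,.16,.01):
    q=L[(abs(L[:,1]-.1425)<.02)&(L[:,2]>a)&(L[:,2]<a+.01)&(abs(L[:,0])<.08)]
    if len(q):print(a.round(2),len(q),q.min(0).round(3),q.max(0).round(3))
E
```

```text
[ 0.43  0.41 -1.06  1.77  0.39  1.19  0.64]
[ 0.23  0.63 -0.78  1.61  0.48  1.1   0.7 ]
[ 0.62  0.39 -0.61  1.98  0.29  0.86  1.23]
5.7 [0.52072979 0.20351841 0.13774256] [ 0.54 -0.49  0.15]
True 7.5083 0.0154040506367347 0.14184672329811096 0.13508041710320579 [-0.24  0.96  0.25]
0.09 47 [-0.01   0.128  0.09 ] [0.013 0.159 0.099]
0.1 16 [0.008 0.137 0.1  ] [0.018 0.15  0.109]
0.11 18 [0.013 0.137 0.11 ] [0.023 0.149 0.12 ]
0.12 12 [0.02  0.146 0.12 ] [0.028 0.149 0.129]
0.13 7 [0.023 0.148 0.13 ] [0.038 0.154 0.14 ]
0.14 101 [0.016 0.13  0.14 ] [0.043 0.156 0.15 ]
0.15 95 [0.02 0.13 0.15] [0.041 0.157 0.16 ]
0.16 23 [0.023 0.138 0.16 ] [0.027 0.155 0.17 ]
```

View pics/s1.png

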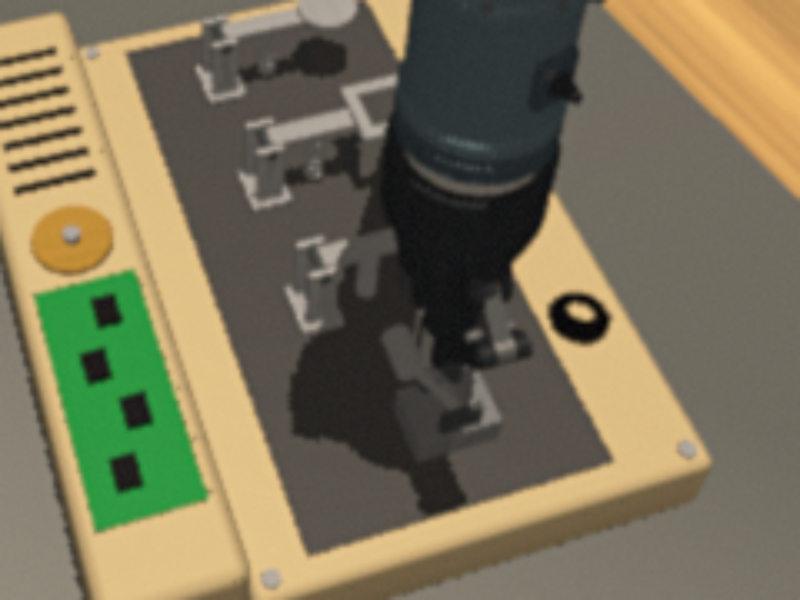

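The picture shows the lever leaning to the far side, with the fingers in front of it at about (455,350). I'll push again against the stop to be sure, then back off and measure.

Run:
```python
from h import *
h=bot.move_straight(W(.05,.1425,.137),v=.03,stop_force=14)
s=bot.observe();p=s["position"]-O;print(h,s["time"],p@X,p@Y,p[2],s["ft_force"].round(2))
bot.move_straight(W(-.07,.1425,.14),v=.12)
bot.move_straight(W(-.07,.1425,.22),v=.15)
bot.goto(W(-.028,-.1425,.2),DOWN)
s=bot.observe();print(s["time"],s["position"])
for n in ["scene","side"]:
    K,T=cam(n);im,d=bot.grab_frame(n)
    if n=="side":cv2.imwrite("pics/s2.png",cv2.resize(im[150:330,220:460],(800,600)))
    L=pts(d,K,T)-O;L=np.stack([L@X,L@Y,L[...,2]],-1)[d>0]
    for a in np.arange(.10,.16,.01):
        q=L[(abs(L[:,1]-.1425)<.02)&(L[:,2]>a)&(L[:,2]<a+.01)&(abs(L[:,0])<.08)]
        if len(q):print(a.round(2),len(q),q.min(0).round(3),q.max(0).round(3))
```

```text
True 8.075 0.015187225486240505 0.1412900921728464 0.1333723179427356 [0.02 0.59 0.57]
10.7333 [ 0.51797421 -0.08477503  0.19998192]
0.1 18 [0.007 0.138 0.101] [0.018 0.15  0.108]
0.11 16 [0.013 0.137 0.111] [0.023 0.15  0.12 ]
0.12 14 [0.018 0.137 0.12 ] [0.027 0.15  0.128]
0.13 6 [0.025 0.15  0.133] [0.041 0.154 0.14 ]
0.14 78 [0.027 0.13  0.14 ] [0.043 0.155 0.15 ]
0.15 60 [0.03  0.131 0.15 ] [0.041 0.155 0.154]
0.1 55 [0.005 0.135 0.1  ] [0.022 0.151 0.11 ]
0.11 50 [0.011 0.136 0.11 ] [0.022 0.15  0.119]
0.12 65 [0.015 0.135 0.12 ] [0.029 0.15  0.13 ]
0.13 45 [0.023 0.133 0.13 ] [0.034 0.154 0.14 ]
0.14 99 [0.025 0.131 0.14 ] [0.042 0.155 0.15 ]
0.15 58 [0.027 0.131 0.15 ] [0.039 0.155 0.154]
```

View pics/s2.png

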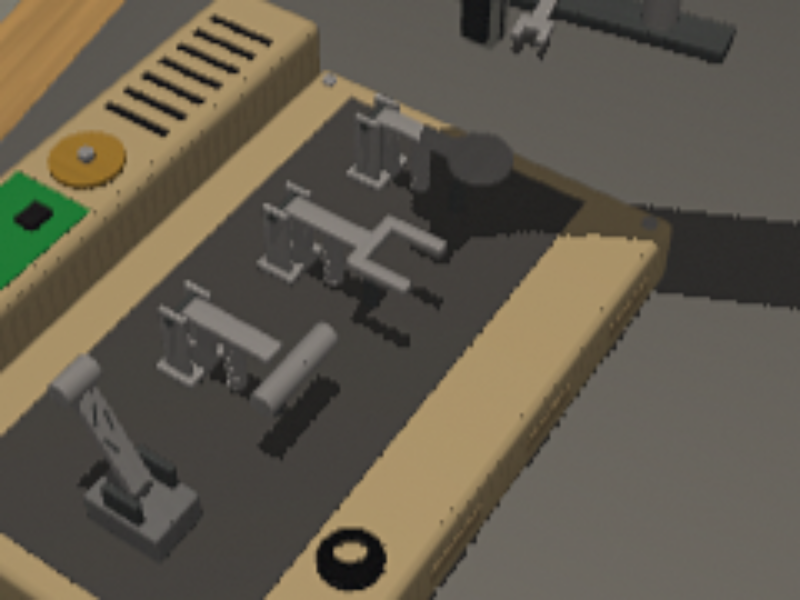

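The lever tip bar is centred at reader x≈0.034 and z≈0.145, which is fully over (expected 0.0336 and 0.1444). In the picture the lever is at (75,375), leaning back, and the pad is at (480,160) under the gripper's shadow. Next is the press.

Run:
```python
from h import *
bot.move_straight(W(-.028,-.1425,.120),v=.1); bot.wait(.4)
f0=bot.observe()["ft_force"][2]
for z in np.arange(.112,.0969,-.0015):
    h=bot.move_straight(W(-.028,-.1425,z),v=.02,stop_force=4.5); bot.wait(.15)
    s=bot.observe();f=s["ft_force"][2]-f0;print(s["time"],s["position"][2].round(4),h,f.round(2))
    if h or f>3: break
im,d=bot.grab_frame("side");K,T=cam("side");cv2.imwrite("pics/s3.png",cv2.resize(im[150:270,300:460],(800,600)))
```

```text
12.8833 0.1121 False -1.83
13.2833 0.1105 False -0.94
13.6833 0.109 False -0.13
14.0833 0.1077 False 0.53
14.4833 0.1061 False 0.6
14.8833 0.1046 False 1.55
15.2833 0.1031 False 2.19
15.6833 0.1016 False 2.64
16.0833 0.1001 False 3.34
```

View pics/s3.png

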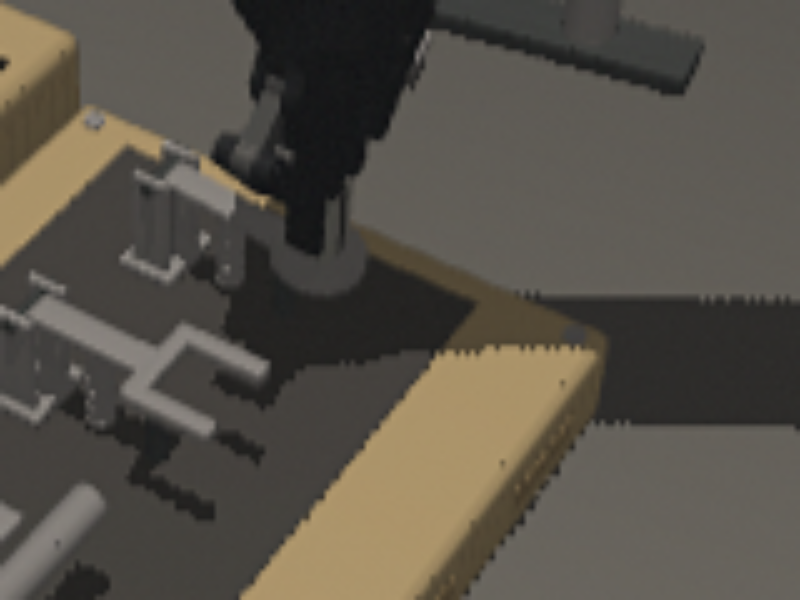

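The fingertips are on the disc at (320,265), dipped about 8 mm at about 3.3 N, which is well short of the stop. I'll let it spring back, withdraw, check and hand in.

Run:
```python
from h import *
bot.move_straight(W(-.028,-.1425,.125),v=.04)
bot.move_straight(W(-.028,-.1425,.25),v=.15)
bot.move_straight(W(-.10,-.1425,.28),v=.15)
bot.wait(.5)
for n in ["scene","side"]:
    K,T=cam(n);im,d=bot.grab_frame(n)
    L=pts(d,K,T)-O;L=np.stack([L@X,L@Y,L[...,2]],-1)[d>0]
    q=L[(np.hypot(L[:,0]+.028,L[:,1]+.1425)<.015)&(L[:,2]<.13)];print(n,"pad z",np.median(q[:,2]))
    t=L[(abs(L[:,1]-.1425)<.02)&(L[:,2]>.14)&(L[:,2]<.17)&(abs(L[:,0])<.08)];print("tip",t.min(0).round(3),t.max(0).round(3))
s=bot.observe();print(s["time"],s["ft_force"].round(2))
if s["time"]<45 and t[:,0].max()>.038: print(bot.close_job())
```

```text
scene pad z 0.10445907563023782
tip [0.028 0.131 0.14 ] [0.043 0.155 0.154]
side pad z 0.07006780437175081
tip [0.025 0.131 0.14 ] [0.042 0.155 0.153]
19.1583 [-0.28 -0.15 -0.12]
the job is handed in; nothing more can be done
None
```

The job is handed in: the lever is fully over at its far stop, and the pad was pressed about 8 mm (about 3.3 N, short of its stop) and released with the arm withdrawn. The spring-back is less certain: one camera read the pad about 4 mm below its rest height and the other gave an unusable reading (0.070 m), and I handed in without checking further.

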